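# Crack the sealed swab drum and hold it ajar to air

## Robot

A 6-joint arm with a two-finger parallel gripper is mounted at the origin on the work surface. World frame = base frame: x ahead of the robot, y to its left, z up, the work surface at z = 0. Lengths are in m, angles in rad, forces in N, time in s.
With the tool pointing down it reaches from about 0.425 to 1.125 m from the base axis. Payload 14.9 kg.
Tool frame: the origin (TCP) lies at the very end of the fingers, on their centre line; the grasp point (between the pads) lies 19 mm behind it; z points along the fingers, y is the line along which they close (so a half turn about z gives the same grasp; the last joint's range is limited). The gripper opens to 91 mm and grips with 3 to 60 N. Pads are 32 mm wide; open, the fingers measure 118 mm over their backs; the gripper's body (76 mm by 178 mm) begins 60 mm behind the grasp point.
Start: joints at [-1.303, 0.379, 1.734, -0, 1.028, -0.033], TCP at [0.207, -0.669, 0.214] pointing down, gripper open.
Joint ranges: [-2.77, 2.77], [-0.74, 2.19], [0, 2.66], [-1.06, 4.2], [0.31, 2.87], [-3.08, 3.08]. Speed limits (rad/s): [1.89, 1.89, 2.39, 3.14, 3.14, 3.14].

## Interface

Orientations are given as a unit quaternion [x, y, z, w].
In Python, from cell import manip gives the robot as it stands.
- The arm moves only by the tool jog_arm, never from a script. Its argument "steps" is one flat list of numbers, 7 for each row, row after row: the turn, a rotation vector about the tool's x, y, z in rad, then the shift along the tool's x, y, z in mm, then the finger opening in mm, from 0 to 91.2. In form: [wx, wy, wz, tx, ty, tz, gripper, wx, wy, wz, tx, ty, tz, gripper, ...]. A call has exactly 8 rows; each row shifts and turns the commanded pose from where the row before left it, along the tool's axes as they then stand; what a row does not reach is not made up. A row lasts 1/8 s, in which the tool goes at most 62.5 mm and 10.7 degrees, less where a joint would pass 70% of its speed; a pose out of reach is approached as far as the arm can. A call is refused whole if a number of a shift passes 62.5 or a number of a turn 0.188, either way. A call with a gripper value outside its range is refused whole. The fingers move at their own pace and stop on an object; "squeeze" is the grip in N (left out, the last holds). Time passes only in rows, so rows that do not move let the fingers close, or fill a call up. It gives the time, the measured TCP pose, the force, the opening and the grip force at its end, in the units of the state.
- manip.sense(): the state, without advancing time (a new reading comes with each control period).
- manip.capture(name): name is "scene" or "top" or "wrist"; returns (picture, depth): 480x640x3 uint8, blue, green, red; 480x640 float32, m along the optical axis (not along the pixel's ray), 0 where there is no reading.
- manip.camera_model(name): a dict with "vertical_fov" (degrees; the focal length in pixels is half the picture's height over the tangent of half this angle, whatever the lens; pixels are square), "cx", "cy" (the principal point, pixels), "rvec" (rotation vector, rad) and "tvec" (3), from world to camera coordinates, as OpenCV has them; the wrist camera has in their place "mount" (4x4, takes a point from camera to tool coordinates, whose origin is the TCP and whose axes are the flange's). Camera axes: x right, y down, z forward; pixel columns grow to the right and rows downward; lengths in m; the calibration is good to about 2 mm. The wrist camera is an equidistant fisheye: a pixel r from the principal point sees the ray r / f radians off the axis. A picture is of the moment at which its call begins: read the wrist's pose just before it. camera_model takes no time and is no camera call.
- manip.job_done(): hands the job in; it is judged then, once.
The state is a dict: "clock": time; "joint_pos": joint angles; "joint_velocities": joint speeds; "joint_torque": joint torques, N m; "eef_pos": TCP position; "tcp_rot": TCP orientation; "contact_force": force on the tool from outside, world axes, zero at the start; "torque": the same for the moment, N m; "width": opening from 0.0 (shut) to 1.0 (fully open); "grip_force": force on a finger pad.
Only numpy, scipy, OpenCV 4.12 (cv2) and the standard library are available. Lean on these libraries where they do the work, as an engineer would, in place of code of your own. Each camera call takes 0.05 s, during which the arm holds its last target. There are 200 camera calls.

## Task

Air out the steel swab drum: first wind the timer's red wing key clockwise (seen from above) all the way to its stop, in as many partial turns as you need, then pull the drum's lid straight up by its blue tab until the sticky seal lets go, without yanking it far off. Finish while still holding the lid level over the drum, lifted about 25 mm, touching nothing but the fingers; leave the tube rack, the gel bottle and the steel dish where they are.

Things in the scene. Friction and masses are not known exactly. Their poses are not given: they have to be found in the camera images.
- drum: Round open stainless steel drum, 160 mm across outside (168 at the foot), 154 mm inside, rim 140 mm high, fixed to the table, closed by the lid. Origin: centre of the underside, on the table; z up.
- lid: Loose flat steel lid of the drum, 166 mm across, 6 mm thick, 300 g, with a grey plug 126 mm across reaching 16 mm down inside. Origin: centre of the flat underside that rests on the rim, 140 mm above the table when shut; z up. The gasket grips the plug: the pull needed peaks at 15 to 20 N within 2 to 4 mm of lift, falls to almost nothing by 7 mm; past 14 mm only the lid's 3 N weight is left.
- lid_tab (a point): Grip point on the blue upright tab in the middle of the lid, 30 mm above the lid's underside (170 mm above the table when shut), 10 mm below the tab's top. The tab is a fin 34 mm long (along the lid's x axis), 14 mm thick (along the lid's y axis), standing 34 mm above the lid's top face. Axes parallel to the lid's.
- timer: White round clockwork timer, 100 mm across its foot, 86 mm across its body, 50 mm high, yellow dial on top, fixed to the table. Origin: centre of its underside on the table; z up.
- key_grip (a point): Grip point on the timer's red wing key, on the key's axis, 73 mm above the table, 10 mm below the key's top. The wing is an upright blade 40 mm long (along this point's x axis), 10 mm thick (along its y axis), from 57 to 83 mm above the table. The point turns with the key.
- timer_key (a joint): Winding angle of the key in rad, growing clockwise seen from above; it starts between 0 and 0.6 and has a hard stop at 3.0 (fully wound). The mainspring makes it stiffer as it winds (0.07 to 0.12 N m) and a ratchet keeps it where it is left.
- rack: Bystander: loose beige three-deck tube rack, 104 by 190 mm, 56 mm high, filled with capped sample tubes (yellow, blue, grey, purple) to 86 mm. Origin: centre of its underside; its y axis runs along its length.
- gel_bottle: Bystander: loose clear bottle with a blue cap, 60 mm across, 130 mm tall. Origin: centre of its underside.
- dish: Bystander: loose round steel dish, 110 mm across, 35 mm high. Origin: centre of its underside.
Not all that is in view belongs to the job. Several things have the shape of the timer; the one meant has the colours described above.

How it is judged:
By the outcome, as a careful person would: the job done as asked, in the order asked, and still so for the second after the job is handed in, while the arm keeps its last pose, push and grip.
It also fails if it takes over 72 s, if anything falls off the work surface, if the arm or the gripper's body presses on something with over 40 N, if the wrist force passes 120 N, or if a joint passes its speed limit or range.

## Working session

There is one attempt and no reset: what is moved stays moved. The work goes in short steps, Python scripts to look and compute and a tool call to move; the robot and the scene stay as the last step left them, time stands still between calls to the robot, and variables do not carry over. Pictures are saved under pics/ and viewed, at most 10 in all, crops included, and the job is handed in when it is done.

Besides the shell and the picture viewer there is one more tool, called as name(argument=value, ...) on one line, values as JSON. jog_arm: Moves the arm, as the interface text tells. Its arguments: {"type":"object","properties":{"steps":{"type":"array"},"squeeze":{"type":"number"}},"required":["steps"]}

```bash
mkdir -p pics; ls
cat > h.py <<'E'
import numpy as np,cv2
from cell import manip
def K(m):
    f=240/np.tan(np.radians(m["vertical_fov"])/2); return f,m["cx"],m["cy"]
def cloud(name,depth):
    m=manip.camera_model(name); f,cx,cy=K(m)
    v,u=np.mgrid[:480,:640]; P=np.dstack([(u-cx)/f*depth,(v-cy)/f*depth,depth])
    R=cv2.Rodrigues(np.array(m["rvec"],float))[0]; t=np.array(m["tvec"],float).ravel()
    return (P-t)@R
E
python3 - <<'E'
from h import *
for n in("scene","top"):
    p,d=manip.capture(n); cv2.imwrite(f"pics/{n}.png",p); np.save(f"{n}_d.npy",d)
    print(n,(d>0).mean(),manip.camera_model(n))
print(manip.camera_model("wrist")); print(manip.sense())
E
```

```text
pics
scene 0.9960579427083334 {'vertical_fov': 53.3370701662765, 'cx': 325.4123860025303, 'cy': 233.95615038828913, 'rvec': array([ 2.17867466,  0.8324564 , -0.35496358]), 'tvec': array([-0.42096797, -0.16820131,  1.59405132])}
top 0.9959895833333333 {'vertical_fov': 50.48326148410777, 'cx': 317.36700197661634, 'cy': 236.60284329913674, 'rvec': array([ 2.19261197, -2.13164385,  0.14189204]), 'tvec': array([-0.01716595,  0.60423229,  1.39185538])}
{'vertical_fov': 65.70646984690485, 'cx': 325.95040006805357, 'cy': 243.02818630592702, 'mount': array([[ 5.38559544e-04, -9.61440493e-01, -2.75012526e-01,
         7.75389715e-02],
       [ 9.99999564e-01,  3.07988230e-04,  8.81585134e-04,
         1.02782646e-03],
       [-7.62891024e-04, -2.75012881e-01,  9.61440239e-01,
        -1.70923547e-01],
       [ 0.00000000e+00,  0.00000000e+00,  0.00000000e+00,
         1.00000000e+00]])}
{'clock': 0.1, 'joint_pos': array([-1.30331596e+00,  3.79362170e-01,  1.73470584e+00, -4.17769707e-05,
        1.02848700e+00, -3.33405080e-02]), 'joint_velocities': array([ 0.0028407 , -0.00010491, -0.00205386,  0.00118861,  0.00046672,
       -0.00084046]), 'joint_torque': array([ 4.03150771e-04, -7.65033460e+01, -4.35295022e+01,  6.52099843e-02,
        3.98216292e-02,  1.51375718e-05]), 'eef_pos': array([ 0.2072804 , -0.6682467 ,  0.21335781]), 'tcp_rot': array([ 9.88707928e-01,  1.49854601e-01, -7.39666735e-05, -4.75795379e-04]), 'contact_force': array([-0.07768181,  0.5840663 , -0.05245161]), 'torque': array([ 0.01752413,  0.01065621, -0.00388383]), 'grip_force': 0.0, 'width': 1.001232275827007}
```

View pics/top.png

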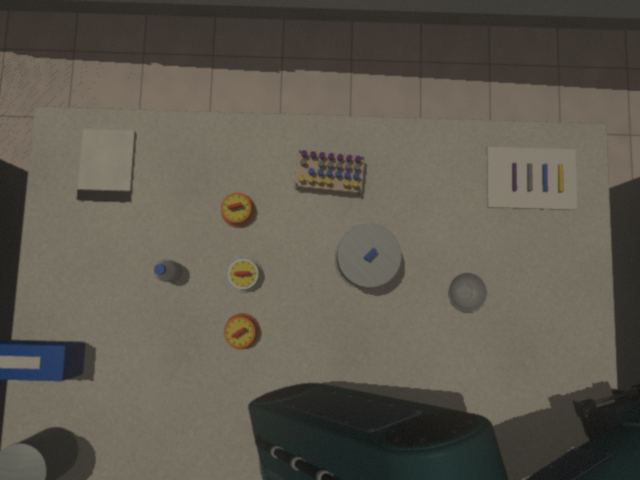

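View pics/scene.png

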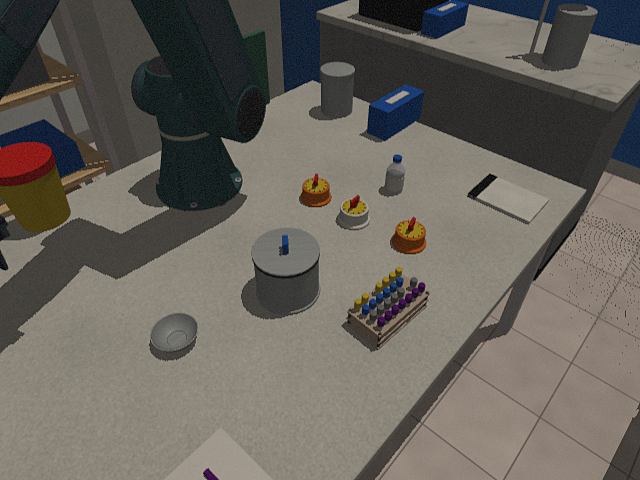

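The top view shows three timer shapes, at (237,209) orange, (243,274) white and (241,331) orange. The white-bodied one with the yellow dial at (243,274) fits the description, and in the scene view it is at (354,212). The drum lid's tab is at (371,255). I'll confirm with a crop and measure both.

Run:
```python
from h import *
p=cv2.imread("pics/top.png"); d=np.load("top_d.npy"); C=cloud("top",d)
cv2.imwrite("pics/crop.png",cv2.resize(p[180:360,200:420],None,fx=3.3,fy=3.3,interpolation=cv2.INTER_CUBIC))
m=manip.camera_model("top");f,cx,cy=K(m);R=cv2.Rodrigues(m["rvec"])[0];t=m["tvec"];cam=-R.T@t
def ray(uv,z):
    w=R.T@np.array([(uv[0]-cx)/f,(uv[1]-cy)/f,1]); return cam+w*(z-cam[2])/w[2]
hsv=cv2.cvtColor(p,cv2.COLOR_BGR2HSV);H,S,V=cv2.split(hsv)
red=((H<8)|(H>172))&(S>140); blue=(H>100)&(H<130)&(S>100)
def meas(name,mask,box,z):
    x0,y0,x1,y1=box; k=np.zeros_like(mask);k[y0:y1,x0:x1]=mask[y0:y1,x0:x1]
    v,u=np.nonzero(k); P=np.array([ray(q,z) for q in zip(u,v)])[:,:2]
    r=cv2.minAreaRect(P.astype(np.float32)*1000); c=P.mean(0); w,V_=np.linalg.eigh(np.cov((P-c).T)); a=V_[:,1]
    print(name,len(u),"px",u.mean(),v.mean(),"c",c,"rect",r,"axis deg",np.degrees(np.arctan2(a[1],a[0])),"depth z",np.median(C[v,u,2]),"depthmed xy",np.median(C[v,u],0))
meas("key",red,(225,258,262,292),.083)
meas("tab",blue,(355,240,390,272),.180)
# lid and timer top from depth heights
for n,(x0,y0,x1,y1),zl,zh in(("lid",(325,210,415,305),.140,.152),("timer dial",(222,252,266,296),.044,.06),("bottle",(145,250,195,290),.02,.2),("rack",(285,140,375,205),.03,.2),("dish",(440,265,495,320),.02,.2),("orangeA",(215,185,262,232),.02,.2),("orangeB",(218,308,266,355),.02,.2)):
    q=C[y0:y1,x0:x1].reshape(-1,3); q=q[(q[:,2]>zl)&(q[:,2]<zh)]
    if len(q): print(n,len(q),"bbox",q.min(0).round(3),q.max(0).round(3))
```

```text
key 37 px 241.59459459459458 273.0810810810811 c [0.49419157 0.20108847] rect ((494.40240478515625, 201.35093688964844), (5.370174884796143, 34.893829345703125), 1.6082555055618286) axis deg 93.55605371936511 depth z 0.08317323157274882 depthmed xy [0.49433454 0.20056666 0.08317323]
tab 52 px 370.4423076923077 253.96153846153845 c [ 0.54675135 -0.13383309] rect ((546.6661376953125, -133.99131774902344), (8.862695693969727, 30.535442352294922), 46.32194900512695) axis deg 135.8018948843628 depth z 0.18044279204546232 depthmed xy [ 0.54640664 -0.13384504  0.18044279]
lid 2990 bbox [ 0.467 -0.217  0.14 ] [ 0.629 -0.053  0.152]
timer dial 688 bbox [0.455 0.16  0.044] [0.538 0.244 0.059]
bottle 506 bbox [0.467 0.378 0.021] [0.527 0.437 0.137]
rack 2482 bbox [ 0.731 -0.126  0.03 ] [0.849 0.07  0.094]
dish 458 bbox [ 0.409 -0.476  0.02 ] [ 0.518 -0.367  0.046]
orangeA 785 bbox [0.636 0.187 0.02 ] [0.72  0.273 0.09 ]
orangeB 823 bbox [0.295 0.162 0.02 ] [0.379 0.246 0.088]
```

View pics/crop.png

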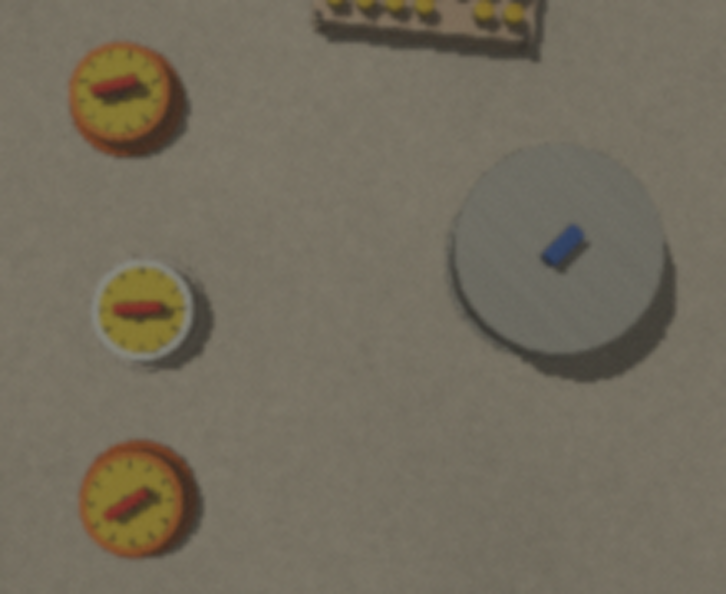

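The crop confirms it: the white-bodied timer, with yellow dial and red key, sits between the two orange decoys. The key centre is about (0.495, 0.2015) with its blade at 93.5°. The tab is at (0.547, -0.134) at 136°, and both heights match the description. Next is a small planner for the row numbers.

```bash
cat > plan.py <<'E'
# rows (wz, tx,ty,tz) taking the tool-down pose from the present one to x y z(m) yaw(rad, total turn wz) in n rows
import sys
from h import *
from scipy.spatial.transform import Rotation as Ro
x,y,z,wz=map(float,sys.argv[1:5]); n=int(sys.argv[5])
s=manip.sense(); R=Ro.from_quat(s["tcp_rot"]); p=np.array(s["eef_pos"]); d=(np.array([x,y,z])-p)*1000/n
X=R.apply([1,0,0]); print("t",s["clock"],"pos",p.round(4),"yaw",np.arctan2(X[1],X[0]).round(3),"tilt",R.apply([0,0,1]).round(3),"q",s["joint_pos"].round(2),"F",s["contact_force"].round(1),"T",s["torque"].round(3))
for i in range(n):
    print("%.3f"%(wz/n),R.inv().apply(d).round(1)); R=R*Ro.from_rotvec([0,0,wz/n])
E
python3 plan.py .5 -.2 .25 -1.48 8
```

```text
t 0.1 pos [ 0.2073 -0.6682  0.2134] yaw 0.301 tilt [-0.     0.001 -1.   ] q [-1.3   0.38  1.73 -0.    1.03 -0.03] F [-0.1  0.6 -0.1] T [ 0.018  0.011 -0.004]
-0.185 [ 52.3 -45.1  -4.5]
-0.185 [ 59.7 -34.7  -4.5]
-0.185 [ 65.  -23.1  -4.5]
-0.185 [ 68.2 -10.7  -4.5]
-0.185 [69.   2.  -4.5]
-0.185 [67.5 14.6 -4.5]
-0.185 [63.6 26.8 -4.5]
-0.185 [57.6 38.  -4.5]
```

jog_arm(steps=[0,0,-0.185,40,-34,-5,91,0,0,-0.185,45,-26,-5,91,0,0,-0.185,49,-17,-5,91,0,0,-0.185,51,-8,-5,91,0,0,-0.185,52,1.5,-5,91,0,0,-0.185,51,11,-5,91,0,0,-0.185,48,20,-5,91,0,0,-0.185,43,28,-5,91])

```text
clock: 1.1
eef_pos: [0.4284, -0.3148, 0.254]
tcp_rot: [0.627, 0.779, 0.0, -0.0]
contact_force: [0.7, 0.5, 0.8]
width: 0.998
grip_force: 0.0
```

```bash
python3 plan.py .495 .2015 .25 -1.48 8
```

```text
t 1.1 pos [ 0.4284 -0.3148  0.254 ] yaw 1.787 tilt [-0.  0. -1.] q [-0.68  0.06  2.05  0.    1.03 -0.89] F [0.7 0.5 0.8] T [-0.011 -0.127 -0.009]
-0.185 [61.3 22.   0.5]
-0.185 [56.2 32.9  0.5]
-0.185 [49.2 42.6  0.5]
-0.185 [40.5 50.9  0.5]
-0.185 [30.4 57.5  0.5]
-0.185 [19.3 62.1  0.5]
-0.185 [ 7.6 64.6  0.5]
-0.185 [-4.5 64.9  0.5]
```

jog_arm(steps=[0,0,-0.185,52,19,0,91,0,0,-0.185,48,28,0,91,0,0,-0.185,42,36,0,91,0,0,-0.185,34,43,0,91,0,0,-0.185,26,49,0,91,0,0,-0.185,16,53,0,91,0,0,-0.185,6,55,0,91,0,0,-0.185,-4,55,0,91])

```text
clock: 2.1
eef_pos: [0.4881, 0.1237, 0.2539]
tcp_rot: [-0.063, 0.998, -0.0, 0.0]
contact_force: [0.4, 0.3, 0.1]
width: 1.0
grip_force: 0.0
```

```bash
python3 plan.py .495 .2015 .18 -1.50 8
```

```text
t 2.1 pos [0.4881 0.1237 0.2539] yaw -3.016 tilt [ 0. -0. -1.] q [ 0.2   0.01  2.1  -0.    1.03 -1.49] F [0.4 0.3 0.1] T [ 0.036 -0.23   0.024]
-0.188 [-2.1  9.5  9.2]
-0.188 [-3.8  9.   9.2]
-0.188 [-5.4  8.1  9.2]
-0.188 [-6.8  7.   9.2]
-0.188 [-8.   5.6  9.2]
-0.188 [-8.9  4.   9.2]
-0.188 [-9.5  2.2  9.2]
-0.188 [-9.8  0.4  9.2]
```

jog_arm(steps=[0,0,-0.186,-2.1,9.5,9.2,91,0,0,-0.186,-3.8,9,9.2,91,0,0,-0.186,-5.4,8.1,9.2,91,0,0,-0.186,-6.8,7,9.2,91,0,0,-0.186,-8,5.6,9.2,91,0,0,-0.186,-8.9,4,9.2,91,0,0,-0.186,-9.5,2.2,9.2,91,0,0,-0.186,-9.8,0.4,9.2,91])

```text
clock: 3.1
eef_pos: [0.4958, 0.1997, 0.1798]
tcp_rot: [0.722, -0.692, -0.0, 0.0]
contact_force: [-0.3, 0.3, 0.8]
width: 0.995
grip_force: 0.0
```

```bash
cat > wr.py <<'E'
from h import *
from scipy.spatial.transform import Rotation as Ro
def wrist(name,h,s_,z,region=None):
    s=manip.sense(); p,d=manip.capture("wrist"); cv2.imwrite(f"pics/{name}.png",p)
    m=manip.camera_model("wrist"); f,cx,cy=K(m); M=np.array(m["mount"]); R=Ro.from_quat(s["tcp_rot"]).as_matrix()
    hsv=cv2.cvtColor(p,cv2.COLOR_BGR2HSV);H,S,V=cv2.split(hsv)
    mk=(((H<h[0])|(H>h[1])) if h[0]<h[1] and h[1]>150 else (H>h[0])&(H<h[1]))&(S>s_)&(V>40)
    n,l,st,ce=cv2.connectedComponentsWithStats(mk.astype(np.uint8))
    for i in range(1,n):
        if st[i,4]<150: continue
        v,u=np.nonzero(l==i); x,y=u-cx,v-cy; r=np.hypot(x,y)+1e-9; th=r/f
        w=np.c_[np.sin(th)*x/r,np.sin(th)*y/r,np.cos(th)]@M[:3,:3].T@R.T
        o=R@M[:3,3]+s["eef_pos"]; P=(o+w*((z-o[2])/w[:,2])[:,None])[:,:2]
        c=P.mean(0); _,V_=np.linalg.eigh(np.cov((P-c).T)); a=V_[:,1]
        print("blob px",ce[i].round(),"n",st[i,4],"c",c.round(4),"rect",cv2.minAreaRect((P*1000).astype(np.float32)),"axis",np.arctan2(a[1],a[0]).round(3))
E
python3 -c "
from wr import *
wrist('w1',(8,172),140,.083)"; python3 plan.py .495 .2015 .058 0 8
```

```text
blob px [327. 249.] n 573 c [0.4947 0.2022] rect ((494.63739013671875, 201.96585083007812), (9.329931259155273, 38.70085906982422), 5.898950099945068) axis 1.673
blob px [511. 255.] n 640 c [0.3423 0.2008] rect ((342.3380432128906, 200.7271728515625), (14.895315170288086, 47.650245666503906), 37.42204666137695) axis 2.289
blob px [119. 272.] n 521 c [0.6733 0.231 ] rect ((670.206298828125, 229.20559692382812), (23.847637176513672, 37.87946701049805), 17.05094337463379) axis 1.993
t 3.15 pos [0.4955 0.2003 0.1788] yaw -1.519 tilt [-0.001 -0.    -1.   ] q [ 0.34  0.17  2.09  0.    0.89 -2.85] F [-1.  -0.3 -1.6] T [ 0.064  0.027 -0.03 ]
0.000 [-0.2  0.  15.1]
0.000 [-0.2  0.  15.1]
0.000 [-0.2  0.  15.1]
0.000 [-0.2  0.  15.1]
0.000 [-0.2  0.  15.1]
0.000 [-0.2  0.  15.1]
0.000 [-0.2  0.  15.1]
0.000 [-0.2  0.  15.1]
```

View pics/w1.png

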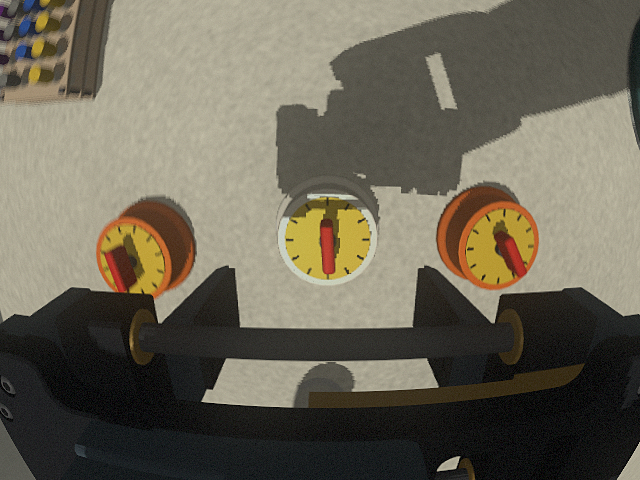

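The wrist view shows the white timer's red key at (327,249). It measures 9.3 x 38.7 mm, centred at (0.4947, 0.2022), axis 1.673 rad, so it agrees with the top view. I'll descend with that small correction.

jog_arm(steps=[0,0,-0.05,-1.9,0.7,15,91,0,0,0,0,0,18,91,0,0,0,0,0,18,91,0,0,0,0,0,18,91,0,0,0,0,0,18,91,0,0,0,0,0,17,91,0,0,0,0,0,12,91,0,0,0,0,0,6,91])

```text
clock: 4.15
eef_pos: [0.495, 0.2013, 0.0575]
tcp_rot: [0.737, -0.676, -0.0, 0.0]
contact_force: [0.4, 0.3, -0.3]
width: 0.995
grip_force: 0.0
```

jog_arm(steps=[0,0,0,0,0,0,40,0,0,0,0,0,0,0,0,0,0,0,0,0,0,0,0,0,0,0,0,0,0,0,0,0,0,0,0,0,0,0,0,0,0,0,0,0,0,0,0,0,0,0,0,0,0,0,0,0], squeeze=30)

```text
clock: 5.15
eef_pos: [0.4952, 0.2013, 0.0583]
tcp_rot: [0.737, -0.676, -0.0, 0.0]
contact_force: [-1.3, -0.4, 0.5]
width: 0.149
grip_force: 1.2
```

```bash
python3 plan.py .4947 .2022 .057 0 1
```

```text
t 5.15 pos [0.4952 0.2013 0.0583] yaw -1.484 tilt [-0. -0. -1.] q [ 0.34  0.37  2.12  0.    0.65 -2.89] F [-1.3 -0.4  0.5] T [0.081 0.421 0.019]
0.000 [-0.9  0.4  1.3]
```

jog_arm(steps=[0,0,0,-0.5,0,1,0,0,0,0,0,0,0,0,0,0,0,0,0,0,0,0,0,0.08,0,0,0,0,0,0,0.08,0,0,0,0,0,0,0.08,0,0,0,0,0,0,0.08,0,0,0,0,0,0,0.08,0,0,0,0], squeeze=40)

```text
clock: 6.15
eef_pos: [0.4939, 0.2016, 0.0581]
tcp_rot: [-0.587, 0.81, 0.001, -0.002]
contact_force: [-17.0, -3.2, 30.5]
width: 0.105
grip_force: 64.5
```

```bash
python3 plan.py .4947 .2022 .057 0 1;python3 -c "
from h import *
s=manip.sense();print(s['width']*91.2,s['grip_force'],s['joint_torque'].round(2))"
```

```text
t 6.15 pos [0.4939 0.2016 0.0581] yaw -1.887 tilt [-0.003 -0.001 -1.   ] q [ 0.34  0.37  2.12  0.    0.66 -2.48] F [-17.   -3.2  30.5] T [-0.318  3.067  0.135]
0.000 [-0.8 -0.6  1.1]
9.571210136858323 64.5183464884758 [ -2.22 -49.15 -31.95  -0.5   -4.39  -1.21]
```

jog_arm(steps=[0,0,0,0,0.5,-0.7,0,0,0,0,0,0.3,-0.6,0,0,0,0.1,0,0,0,0,0,0,0.1,0,0,0,0,0,0,0.1,0,0,0,0,0,0,0.1,0,0,0,0,0,0,0,0,0,0,0,0,0,0,0,0,0,0], squeeze=40)

```text
clock: 7.15
eef_pos: [0.4929, 0.202, 0.0582]
tcp_rot: [-0.415, 0.91, 0.0, -0.001]
contact_force: [-10.1, 2.0, 3.5]
width: 0.105
grip_force: 64.2
```

```bash
python3 plan.py .4947 .2022 .057 0 1;python3 -c "
from h import *
s=manip.sense();print(s['width']*91.2,s['grip_force'],s['joint_torque'].round(2))"
```

```text
t 7.15 pos [0.4929 0.202  0.0582] yaw -2.285 tilt [-0.003 -0.    -1.   ] q [ 0.34  0.37  2.12  0.    0.66 -2.08] F [-10.1   2.    3.5] T [ 0.664  1.529 -0.069]
0.000 [-1.3 -1.2  1.2]
9.580309302876794 64.22989949584007 [ -2.99 -60.61 -33.47  -0.92  -1.86   0.  ]
```

jog_arm(steps=[0,0,0.1,0.3,0.4,0,0,0,0,0.1,0,0,0,0,0,0,0.1,0,0,0,0,0,0,0.1,0,0,0,0,0,0,0.1,0,0,0,0,0,0,0.1,0,0,0,0,0,0,0.1,0,0,0,0,0,0,0,0,0,0,0])

```text
clock: 8.15
eef_pos: [0.4922, 0.2033, 0.0583]
tcp_rot: [-0.077, 0.997, 0.001, -0.002]
contact_force: [-14.6, 19.5, 2.7]
width: 0.106
grip_force: 64.2
```

```bash
python3 plan.py .4947 .2022 .057 0 1;python3 -c "
from h import *
s=manip.sense();print(s['width']*91.2,s['grip_force'],s['joint_torque'].round(2))"
```

```text
t 8.15 pos [0.4922 0.2033 0.0583] yaw -2.987 tilt [-0.003  0.001 -1.   ] q [ 0.35  0.37  2.12  0.    0.66 -1.38] F [-14.6  19.5   2.7] T [3.769 2.303 0.023]
0.000 [-2.3 -1.5  1.2]
9.712189749202043 64.18814018368721 [-12.49 -61.09 -32.87  -3.7   -1.49   0.88]
```

Run:
```python
import numpy as np
D=[(-1.887,493.9,201.6),(-2.285,492.9,202.0),(-2.987,492.2,203.3)]
A=[];b=[]
for a,x,y in D:
    c,s=np.cos(a),np.sin(a)
    A+=[[1,0,c,s],[0,1,s,-c]];b+=[x,y]
r=np.linalg.lstsq(np.array(A),b,rcond=None);print(r[0],r[1]);ax=r[0]
for a in(-2.987,-3.4,-3.8,-4.2,-4.6): print(a,ax[0]+ax[2]*np.cos(a)+ax[3]*np.sin(a),ax[1]+ax[2]*np.sin(a)-ax[3]*np.cos(a))
```

```text
[ 4.94401789e+02  2.03813288e+02  2.28933522e+00 -1.44143725e-01] [0.01965982]
-2.987 492.16195089025496 203.31835660153155
-3.4 492.15162955807614 204.2589490664626
-3.8 492.50280364150035 205.10002250188984
-4.2 493.15378581483094 205.73794880692506
-4.6 494.00180030669895 206.07201344473052
```

jog_arm(steps=[0,0,0,0.5,1.0,0,0,0,0,0.1,0,0.23,0,0,0,0,0.1,0,0.23,0,0,0,0,0.1,0,0.23,0,0,0,0,0.1,0,0.23,0,0,0,0,0.1,0,0.23,0,0,0,0,0.1,0,0.23,0,0,0,0,0,0,0,0,0])

```text
clock: 9.15
eef_pos: [0.4923, 0.205, 0.0583]
tcp_rot: [0.221, 0.975, 0.0, -0.001]
contact_force: [-6.9, 9.9, 0.9]
width: 0.106
grip_force: 64.1
```

```bash
python3 plan.py .4947 .2022 .057 0 1;python3 -c "
from h import *
s=manip.sense();print(s['width']*91.2,s['grip_force'],s['joint_torque'].round(2))"
```

```text
t 9.15 pos [0.4923 0.205  0.0583] yaw 2.697 tilt [-0.002  0.001 -1.   ] q [ 0.35  0.37  2.12  0.    0.66 -0.78] F [-6.9  9.9  0.9] T [ 1.779  1.195 -0.081]
0.000 [-3.3 -1.5  1.3]
9.684284430796401 64.1436579823494 [ -6.18 -62.12 -31.94  -1.82  -0.85   0.85]
```

jog_arm(steps=[0,0,0.07,0.4,0.4,0,0,0,0,0.07,0,0.16,0,0,0,0,0.07,0,0.16,0,0,0,0,0.07,0,0.16,0,0,0,0,0.07,0,0.16,0,0,0,0,0.07,0,0.16,0,0,0,0,0,0,0,0,0,0,0,0,0,0,0,0])

```text
clock: 10.15
eef_pos: [0.4929, 0.2058, 0.0583]
tcp_rot: [0.418, 0.908, -0.0, -0.001]
contact_force: [-5.5, 4.8, -1.1]
width: 0.108
grip_force: 64.1
```

```bash
python3 plan.py .4947 .2022 .057 0 1;python3 -c "
from h import *
s=manip.sense();print(s['width']*91.2,s['grip_force'],s['joint_torque'].round(2))"
```

```text
t 10.15 pos [0.4929 0.2058 0.0583] yaw 2.278 tilt [-0.001  0.    -1.   ] q [ 0.35  0.37  2.12  0.    0.66 -0.36] F [-5.5  4.8 -1.1] T [1.022 0.61  0.082]
0.000 [-3.9 -1.   1.3]
9.85790485631809 64.13017496466637 [-3.610e+00 -6.279e+01 -3.150e+01 -1.020e+00 -5.500e-01  2.000e-02]
```

jog_arm(steps=[0,0,0.05,0.2,0.2,0,0,0,0,0.05,0,0.12,0,0,0,0,0.05,0,0.12,0,0,0,0,0.05,0,0.12,0,0,0,0,0.05,0,0.12,0,0,0,0,0.05,0,0.12,0,0,0,0,0,0,0,0,0,0,0,0,0,0,0,0])

```text
clock: 11.15
eef_pos: [0.4937, 0.2052, 0.0583]
tcp_rot: [0.548, 0.837, -0.001, 0.0]
contact_force: [-1.2, -9.4, 1.1]
width: 0.18
grip_force: 49.6
```

```bash
python3 plan.py .4947 .2022 .057 0 1;python3 -c "
from h import *
s=manip.sense();print(s['width']*91.2,s['grip_force'],s['joint_torque'].round(2))"
```

```text
t 11.15 pos [0.4937 0.2052 0.0583] yaw 1.983 tilt [-0.001 -0.002 -1.   ] q [ 0.35  0.37  2.12 -0.    0.66 -0.06] F [-1.2 -9.4  1.1] T [-1.795 -0.002  1.95 ]
0.000 [-3.2 -0.3  1.3]
16.39041484289196 49.61062900722027 [  2.62 -61.82 -32.03   2.96  -1.01   1.94]
```

The stop is reached: moment 1.95 N m and the fingers spread on the blade. I'll release and rise.

jog_arm(steps=[0,0,-0.05,0,0,0,60,0,0,0,0,0,0,91,0,0,0,0,0,0,91,0,0,0,0,0,0,91,0,0,0,0,0,-20,91,0,0,0,0,0,-40,91,0,0,0,0,0,-40,91,0,0,0,0,0,-20,91])

```text
clock: 12.15
eef_pos: [0.4949, 0.2065, 0.1808]
tcp_rot: [0.528, 0.849, 0.001, 0.001]
contact_force: [0.1, 0.4, 0.4]
width: 0.99
grip_force: 0.0
```

```bash
python3 -c "
from wr import *
wrist('w2',(8,172),140,.083)"; python3 plan.py .547 -.134 .24 -0.42 8
```

```text
blob px [148. 157.] n 869 c [0.3403 0.2069] rect ((340.8946838378906, 207.6762237548828), (18.810903549194336, 38.91556930541992), 34.27351379394531) axis 2.193
blob px [323. 243.] n 603 c [0.4931 0.2052] rect ((493.7900695800781, 204.84727478027344), (10.572620391845703, 42.15703201293945), 40.66535949707031) axis 2.255
blob px [522. 287.] n 176 c [0.665  0.2458] rect ((665.2297973632812, 246.9378204345703), (23.139633178710938, 13.292805671691895), 19.615222930908203) axis -2.996
t 12.2 pos [0.4958 0.2067 0.1825] yaw 2.028 tilt [ 0.004  0.002 -1.   ] q [ 0.35  0.16  2.08  0.    0.89 -0.11] F [3.5 0.8 3.5] T [ 0.041 -0.239 -0.088]
-0.052 [-41.  -13.   -7.2]
-0.052 [-40.3 -15.2  -7.2]
-0.052 [-39.5 -17.3  -7.2]
-0.052 [-38.5 -19.3  -7.2]
-0.052 [-37.4 -21.3  -7.2]
-0.052 [-36.3 -23.2  -7.2]
-0.052 [-35.  -25.1  -7.2]
-0.052 [-33.6 -26.9  -7.2]
```

jog_arm(steps=[0,0,-0.043,-41,-13,-7,91,0,0,-0.043,-40.3,-15,-7,91,0,0,-0.043,-39.5,-17,-7,91,0,0,-0.043,-38.5,-18.5,-7,91,0,0,-0.043,-37.5,-20,-7,91,0,0,-0.043,-36.5,-22,-7,91,0,0,-0.043,-35.5,-24,-7,91,0,0,-0.043,-34.5,-25.5,-7,91])

```text
clock: 13.2
eef_pos: [0.5405, -0.1347, 0.2342]
tcp_rot: [0.375, 0.927, 0.0, -0.0]
contact_force: [0.0, 0.3, 0.2]
width: 0.996
grip_force: 0.0
```

jog_arm(steps=[0,0,0,0,0,0,91,0,0,0,0,0,0,91,0,0,0,0,0,0,91,0,0,0,0,0,0,91,0,0,0,0,0,0,91,0,0,0,0,0,0,91,0,0,0,0,0,0,91,0,0,0,0,0,0,91])

```text
clock: 14.2
eef_pos: [0.5406, -0.1333, 0.2346]
tcp_rot: [0.375, 0.927, 0.0, 0.0]
contact_force: [-0.3, 0.9, 0.2]
width: 1.001
grip_force: 0.0
```

```bash
python3 -c "
from wr import *
wrist('w3',(100,130),100,.18)"; python3 plan.py .547 -.134 .154 0 1
```

```text
blob px [333. 266.] n 1109 c [ 0.5453 -0.1326] rect ((544.5166625976562, -131.9177703857422), (13.060676574707031, 40.327430725097656), 46.82114791870117) axis 2.394
t 14.25 pos [ 0.5406 -0.1333  0.2346] yaw 2.373 tilt [ 0.  0. -1.] q [-0.28  0.13  2.01  0.    1.   -1.09] F [0.1 0.4 0.8] T [-0.026 -0.126  0.019]
0.000 [-5.1  3.9 80.6]
```

View pics/w3.png

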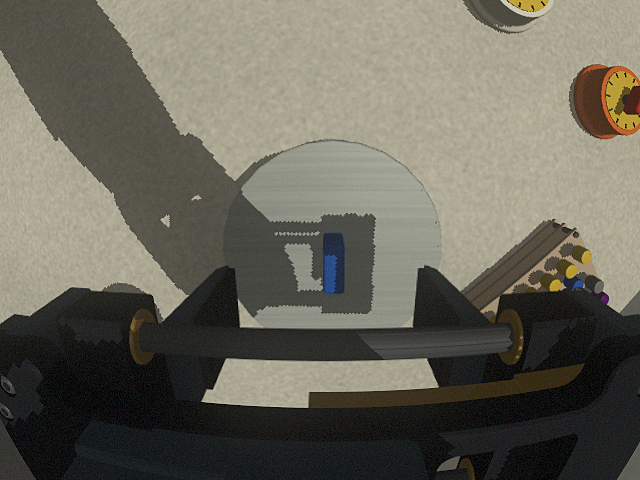

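The wrist view shows the blue tab at (333,266). Allowing for the visible end face, its centre is (0.5467, -0.134), which agrees with the top view. I'll descend and close gently first.

jog_arm(steps=[0,0,-0.015,-4.9,3.7,10,91,0,0,0,0,0,15,91,0,0,0,0,0,15,91,0,0,0,0,0,15,91,0,0,0,0,0,12,91,0,0,0,0,0,8.6,91,0,0,0,0,0,6,91,0,0,0,0,0,0,60])

```text
clock: 15.25
eef_pos: [0.5467, -0.134, 0.1528]
tcp_rot: [0.368, 0.93, -0.0, -0.0]
contact_force: [-0.7, 0.5, 0.6]
width: 0.918
grip_force: 0.0
```

jog_arm(steps=[0,0,0,0,0,0,40,0,0,0,0,0,0,10,0,0,0,0,0,0,10,0,0,0,0,0,0,5,0,0,0,0,0,0,0,0,0,0,0,0,0,0,0,0,0,0,0,0,0,0,0,0,0,0,0,0], squeeze=40)

```text
clock: 16.25
eef_pos: [0.5469, -0.1339, 0.1531]
tcp_rot: [0.368, 0.93, 0.0, 0.0]
contact_force: [3.5, 1.6, -1.1]
width: 0.152
grip_force: 40.0
```

```bash
python3 plan.py .5467 -.134 .153 0 1;python3 -c "
from h import *
s=manip.sense();print(s['width']*91.2,s['grip_force'])"
```

```text
t 16.25 pos [ 0.5469 -0.1339  0.1531] yaw 2.388 tilt [ 0.  0. -1.] q [-0.28  0.25  2.04  0.    0.85 -1.1 ] F [ 3.5  1.6 -1.1] T [ 0.401 -0.548 -0.039]
0.000 [ 0.1 -0.2  0.1]
13.880691357814332 39.99435245990753
```

Good grip: 13.9 mm wide at 40 N, with little side force. I'll lift slowly.

jog_arm(steps=[0,0,0,0,0,0,0,0,0,0,0,0,0,0,0,0,0,0,0,-0.5,0,0,0,0,0,0,-0.5,0,0,0,0,0,0,-0.5,0,0,0,0,0,0,-0.5,0,0,0,0,0,0,-0.5,0,0,0,0,0,0,0,0], squeeze=55)

```text
clock: 17.25
eef_pos: [0.5462, -0.134, 0.1552]
tcp_rot: [0.368, 0.93, -0.0, -0.001]
contact_force: [0.8, -0.4, -13.0]
width: 0.151
grip_force: 55.0
```

jog_arm(steps=[0,0,0,0,0,-0.5,0,0,0,0,0,0,-0.5,0,0,0,0,0,0,-0.5,0,0,0,0,0,0,-0.5,0,0,0,0,0,0,-0.5,0,0,0,0,0,0,-0.5,0,0,0,0,0,0,-0.5,0,0,0,0,0,0,0,0])

```text
clock: 18.25
eef_pos: [0.5471, -0.1342, 0.1595]
tcp_rot: [0.368, 0.93, 0.0, 0.0]
contact_force: [-0.5, 0.1, -3.3]
width: 0.149
grip_force: 55.0
```

jog_arm(steps=[0,0,0,0,0,-0.7,0,0,0,0,0,0,-0.7,0,0,0,0,0,0,-0.7,0,0,0,0,0,0,-0.7,0,0,0,0,0,0,-0.7,0,0,0,0,0,0,-0.7,0,0,0,0,0,0,-0.7,0,0,0,0,0,0,0,0])

```text
clock: 19.25
eef_pos: [0.5472, -0.134, 0.1646]
tcp_rot: [0.368, 0.93, 0.0, 0.0]
contact_force: [-0.3, 2.4, 5.4]
width: 0.15
grip_force: 55.0
```

jog_arm(steps=[0,0,0,0,0,-2,0,0,0,0,0,0,-2,0,0,0,0,0,0,-2.5,0,0,0,0,0,0,-2.5,0,0,0,0,0,0,-2,0,0,0,0,0,0,-1.5,0,0,0,0,0,0,-1,0,0,0,0,0,0,0,0])

```text
clock: 20.25
eef_pos: [0.5467, -0.134, 0.1775]
tcp_rot: [0.368, 0.93, -0.0, 0.0]
contact_force: [0.2, 0.0, -2.7]
width: 0.152
grip_force: 55.0
```

jog_arm(steps=[0,0,0,0,0,0,0,0,0,0,0,0,0,0,0,0,0,0,0,0,0,0,0,0,0,0,0,0,0,0,0,0,0,0,0,0,0,0,0,0,0,0,0,0,0,0,0,0,0,0,0,0,0,0,0,0])

```text
clock: 21.25
eef_pos: [0.5467, -0.134, 0.1775]
tcp_rot: [0.368, 0.93, 0.0, 0.0]
contact_force: [0.6, 1.4, -2.6]
width: 0.152
grip_force: 55.0
```

Run:
```python
from h import *
for n in("top","scene"):
    p,d=manip.capture(n); C=cloud(n,d); cv2.imwrite(f"pics/{n}2.png",p)
    q=C.reshape(-1,3); k=(np.hypot(q[:,0]-.5467,q[:,1]+.134)<.081)&(np.hypot(q[:,0]-.5467,q[:,1]+.134)>.03)&(q[:,2]>.155)&(q[:,2]<.185); q=q[k]
    if len(q)>20:
        A=np.c_[q[:,:2]-[.5467,-.134],np.ones(len(q))]; c=np.linalg.lstsq(A,q[:,2],rcond=None)[0]; print(n,len(q),"lid top plane slopes",c[:2].round(4),"z",c[2].round(4),"med",np.median(q[:,2]).round(4))
    if n=="top":
        hsv=cv2.cvtColor(p,cv2.COLOR_BGR2HSV);H,S,V=cv2.split(hsv); k=(((H<8)|(H>172))&(S>140))
        v,u=np.nonzero(k&(np.hypot(C[...,0]-.4945,C[...,1]-.203)<.04)); P=C[v,u,:2]
        if len(P): w,E=np.linalg.eigh(np.cov((P-P.mean(0)).T)); print("key",len(P),P.mean(0),np.arctan2(E[1,1],E[0,1]))
        cv2.imwrite("pics/timer2.png",cv2.resize(p[180:360,200:420],None,fx=3,fy=3))
s=manip.sense();print(s["eef_pos"],s["contact_force"],s["tcp_rot"],s["width"]*91.2)
p=cv2.imread("pics/scene2.png");cv2.imwrite("pics/scene2c.png",cv2.resize(p[150:350,150:450],None,fx=2.6,fy=2.6))
```

```text
top 290 lid top plane slopes [-0.0017 -0.0116] z 0.1718 med 0.1711
key 35 [0.49443914 0.20153089] 2.246159860655775
scene 1924 lid top plane slopes [0.0002 0.0021] z 0.1703 med 0.1703
[ 0.54669051 -0.13403355  0.17743002] [-0.06630628 -0.03562563 -3.20346712] [ 3.68027101e-01  9.29815064e-01 -6.27176552e-07 -1.27444701e-05] 13.769778318501986
```

View pics/scene2c.png

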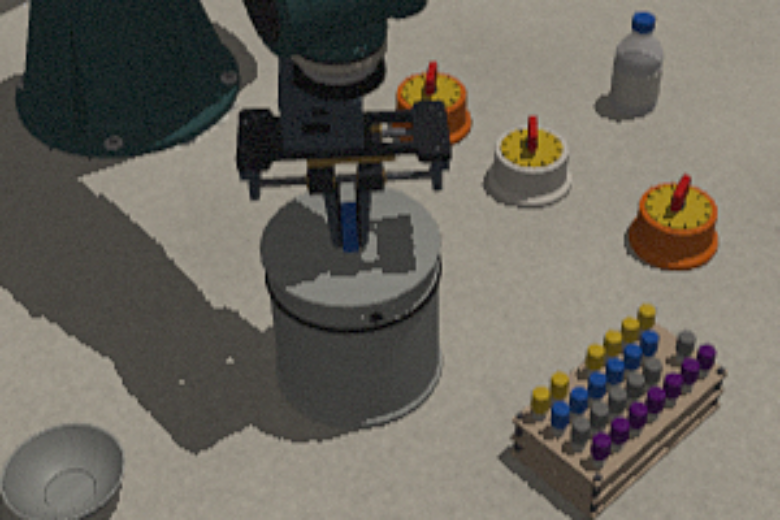

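The lifted lid is at (350,245), level, with its top at 170 mm, so it is up about 24 mm. The force is its 3 N weight alone. The key reads 2.25 rad, at its stop, and the bystanders look undisturbed.

```bash
python3 -c "
from cell import manip
print(manip.job_done())"
```

```text
the job is handed in; nothing more can be done
None
```

The job is handed in at about 21 s: the white timer's key is wound to its stop, and the lid is held level over the drum, lifted about 24 mm, with the seal released and nothing else disturbed.

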